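# Load the fixture plate into its slot and latch it

### The job

Swing the latch arm clear of the mouth of the slot, slide the fixture plate flat along the bench into the slot until it is fully home against the end stop, then swing the latch arm fully shut behind the plate so that it is held in. Leave the bottle, the hole template, the screwdriver and the screw tray where they are.

Things in the scene. Friction and masses are not known exactly. Their poses are not given: they have to be found in the camera images.
- plate: Flat aluminium fixture plate lying loose on the bench, 110 mm wide (its x) x 140 mm long (its y) x 12 mm thick, 0.3 to 0.7 kg, 3 x 4 dark pockets nearly flush in its top. Flat sides; too wide to grasp from above: push it. Origin: centre of the underside, at bench height (z = 0). z up. Either end may go in first.
- nest: Fixed slot: two aluminium rails and an end stop on the bench, whose top is its floor. Origin: centre of the mouth, at bench height; z up; the plate enters along -y, its length along y. Slot 113 mm wide (x +-56.5), 120 deep (y 0 to -120). Rails 12 thick, 22 high. Flared lead-ins run out to y = 16, about 123 apart there. Plate fully home: its origin at x = 0, y = -50, its rear 20 mm sticking out.
- slot_end (a point): Centre of the end stop's face, at bench height (x = 0, y = -120 mm in the frame of nest, same axes). Lips on the rails overhang the plate's edges from 15 to 22 mm height and reach in to x = +-46.5 mm; between them the slot is open above.
- latch_pivot (a point): Vertical axis of the latch, at bench height: x = 80, y = 29 mm in the frame of nest, same axes. A fixed pivot 20 mm in diameter, 22 mm high, stands there. The latch arm blocks the plate's path below about 1.4 rad; shut, its inner face is 3 mm behind the rear edge of a plate that is home.
- latch (a joint): Angle of the latch arm, rad: 0 = shut (hard stop), lying across the mouth, parallel to the slot's x; 1.57 = pointing straight out of the mouth, along the slot's +y, beside the plate's path; at most 2.2. Swings in the horizontal plane and stays where it is left (about 1 N at the post moves it). Starts shut or nearly shut (0 to 0.5).
- latch_post (a point): Centre of the top of the black round post on the latch arm: 16 mm in diameter, top 52 mm above the bench. The arm is 12 mm wide, from 3 to 14 mm height, and ends 8 mm past the post's axis. The post is 70 mm from the pivot: at joint value q it is at x = 80 - 70 cos q, y = 29 + 70 sin q mm in the frame of nest.
- solvent_bottle: Bystander: amber bottle, 48 mm in diameter, 110 mm high, standing. Origin: centre of the underside.
- template: Bystander: flat yellow plate with rows of round holes, 70 x 180 x 4 mm, lying. Origin: centre of the underside.
- driver: Bystander: screwdriver lying on the bench, about 200 mm long along its x axis.
- screw_tray: Bystander: open black tray with a divider, 100 x 130 x 30 mm. Origin: centre of the underside.
Mind the look-alikes: they are no part of the job. Leave any orange or purple look-alike of the nest alone.

How it is judged:
By the outcome, as a careful person would: the job done as asked, in the order asked, and still so for the second after the job is handed in, with the robot touching nothing.
It also fails if it takes over 72 s, if anything falls off the work surface, if the arm or the gripper's body presses on something with over 40 N, if the wrist force passes 120 N, or if a joint passes its speed limit or range.

### The arm

A 7-joint arm with a two-finger parallel gripper is mounted at the origin on the work surface. World frame = base frame: x ahead of the robot, y to its left, z up, the work surface at z = 0. Lengths are in mm, angles in rad, forces in N, time in s.
With the tool pointing down it reaches from about 400 to 850 mm from the base axis. Payload 10.4 kg.
Tool frame: the origin (TCP) lies midway between the tips of the shut fingers; the grasp point (between the pads) lies 19 mm behind it (manip.hold_point_z is the distance from the TCP to the grasp point, in mm); z points along the fingers, y is the line along which they close (so a half turn about z gives the same grasp; the last joint's range is limited). The gripper opens to 87 mm and grips with 3 to 60 N. Pads are 19 mm wide; open, the fingers measure 117 mm over their backs; the gripper's body (75 mm by 190 mm) begins 51 mm behind the grasp point.
Start: joints at [1.274, 0.332, -0.065, 1.46, 0.022, 1.35, -0.088], TCP at [169.016, -601.735, 222.576] pointing down, gripper open.
Joint ranges: [-2.6, 2.6], [-0.5, 2.12], [-1.47, 1.34], [0.16, 2.42], [-1.27, 4.41], [0.06, 2.06], [-2.6, 2.6]. Speed limits (rad/s): [2.22, 2.22, 2.79, 2.79, 3.14, 3.14, 3.14].

### API

Orientations are given as a unit quaternion [w, x, y, z].
In Python, from workcell import manip gives the robot as it stands. The module is installed in compiled form; this text tells all that it offers.
- The arm moves only by the shell command python3 -m pendant 'ROWS' [FORCE]. ROWS is JSON, a list of rows, each a list of 7 numbers: the shift along the world's x, y, z in cm, then the turn, a rotation vector about the world's x, y, z in degrees, then the finger opening in cm, from 0 to 8.7. A call has exactly 8 rows; each row is the pose to reach, as a shift and turn from the pose commanded when the call began; what a row does not reach only later rows make up. A row lasts 1/10 s, in which the tool goes at most 50 mm and 8.59 degrees, less where a joint would pass 70% of its speed; a pose out of reach is approached as far as the arm can. A call with a gripper value outside its range is refused whole. The fingers move at their own pace and stop on an object; FORCE is the grip in N (left out, the last holds). Time passes only in rows, so rows that repeat a pose let the fingers close, or fill a call up. It gives the time, the measured TCP pose, the force, the opening and the grip force at its end, in the units of the state.
- manip.state(): the state, without advancing time (a new reading comes with each control period).
- manip.grab_frame(name): name is "side" or "top" or "wrist"; returns the picture (420x560x3 uint8, blue, green, red); there is no depth.
- manip.get_calibration(name): a dict with "vfov" (degrees; the focal length in pixels is half the picture's height over the tangent of half this angle, whatever the lens; pixels are square), "cx", "cy" (the principal point, pixels), "extrinsics" (4x4, takes a point from world to camera coordinates). Camera axes: x right, y up, looking along -z (the intrinsics and any distortion apply to the point x, -y, -z); pixel columns grow to the right and rows downward; lengths in mm; the calibration is good to about 2 mm. A picture is of the moment at which its call begins: read the wrist's pose just before it. get_calibration takes no time and is no camera call; for the wrist camera it gives the pose at the moment of the call.
- manip.job_done(): hands the job in; it is judged then, once.
The state is a dict: "time": time; "joint_pos": joint angles; "dq": joint speeds; "tau": joint torques, N m; "eef_pos": TCP position; "orientation": TCP orientation; "wrist_force": force on the tool from outside, world axes, zero at the start; "torque": the same for the moment, N m; "opening": finger opening in mm; "gripper_force": force on a finger pad.
Only numpy, scipy, OpenCV 4.12 (cv2) and the standard library are available. Lean on these libraries where they do the work, as an engineer would, in place of code of your own. Each camera call takes 0.05 s, during which the arm holds its last target. There are 200 camera calls.

## Working session

There is one attempt and no reset: what is moved stays moved. The work goes in short steps, Python scripts to look and compute and a shell command to move; the robot and the scene stay as the last step left them, time stands still between calls to the robot, and variables do not carry over. Pictures are saved under pics/ and viewed, at most 10 in all, crops included, and the job is handed in when it is done.

```bash
mkdir -p pics
cat > h.py <<'E'
import numpy as np, cv2
from workcell import manip
def grab(n,f):
    c=manip.get_calibration(n); im=manip.grab_frame(n); cv2.imwrite('pics/'+f,im); np.save('pics/'+f+'.npy',np.array(c['extrinsics'])); return im,c
def ray(c,u,v,z,H=420):
    f=H/2/np.tan(np.radians(c['vfov'])/2); E=np.array(c['extrinsics']); R=E[:3,:3]; o=-R.T@E[:3,3]
    d=R.T@np.array([(u-c['cx'])/f,-(v-c['cy'])/f,-1]); return o+d*(z-o[2])/d[2]
def proj(c,p):
    f=420/2/np.tan(np.radians(c['vfov'])/2); E=np.array(c['extrinsics']); q=E[:3,:3]@np.array(p)+E[:3,3]
    return c['cx']+f*q[0]/-q[2], c['cy']+f*q[1]/q[2]
E
python3 - <<'E'
from h import *
for n in ['top','side']:
    im,c=grab(n,n+'1.png'); print({k:(np.round(v,3).tolist() if k=='extrinsics' else v) for k,v in c.items()})
s=manip.state(); print(s)
E
```

```text
{'vfov': 57.08016853897854, 'cx': 274.4966054678936, 'cy': 207.42392816283282, 'extrinsics': [[0.014, -1.0, 0.005, 23.267], [0.984, 0.015, 0.175, -545.768], [-0.175, 0.002, 0.985, -1051.058], [0.0, 0.0, 0.0, 1.0]]}
{'vfov': 54.41115160649876, 'cx': 273.7446839552322, 'cy': 204.4556483718677, 'extrinsics': [[0.999, -0.048, 0.023, -536.409], [0.008, 0.567, 0.824, -69.194], [-0.052, -0.823, 0.566, -1090.699], [0.0, 0.0, 0.0, 1.0]]}
{'time': 0.1, 'joint_pos': array([ 1.2743996 ,  0.33274884, -0.06469021,  1.46083484,  0.02160077,
        1.34994707, -0.08849357]), 'dq': array([-2.29642310e-04, -1.41205613e-03, -1.25542899e-05, -2.20736134e-03,
       -9.98551930e-04, -1.38256154e-03, -2.81390639e-04]), 'tau': array([ 1.27207844e-03, -6.24550080e+01,  2.43672001e-02, -3.90724111e+01,
       -6.15201867e-02,  3.66012077e-02,  3.00764623e-05]), 'eef_pos': array([ 168.88774378, -601.3840952 ,  221.88160243]), 'orientation': array([-6.10490989e-04,  9.90642755e-01,  1.36479102e-01, -1.15751226e-04]), 'wrist_force': array([-0.06594128, -0.5269645 ,  0.28364634]), 'torque': array([ 0.00691748,  0.0067008 , -0.00079692]), 'gripper_force': 0.0, 'opening': 87.08382971046152}
```

View pics/top1.png

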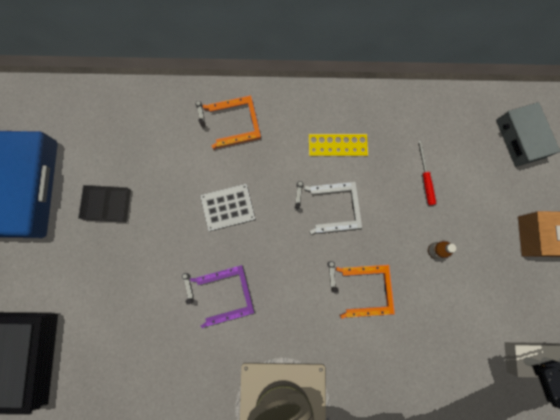

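View pics/side1.png

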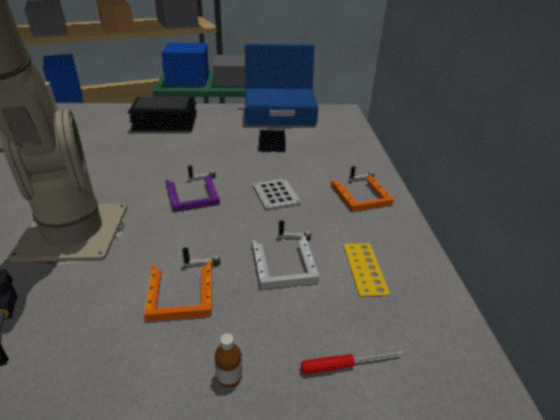

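Top view: three coloured nest look-alikes, orange (232,122), orange (367,291) and purple (222,296). The bare aluminium nest is at (335,207), with its mouth facing left and the latch post near (298,208). The plate is at (229,206). The aluminium nest fits the description; I'll confirm it in an enlarged crop and measure.

Run:
```python
from h import *
im=cv2.imread('pics/top1.png'); x0,y0=190,165
cr=cv2.resize(im[y0:y0+85,x0:x0+185],None,fx=4.3,fy=4.3,interpolation=cv2.INTER_CUBIC); cv2.imwrite('pics/crop1.png',cr)
c=manip.get_calibration('top')
hsv=cv2.cvtColor(im,cv2.COLOR_BGR2HSV); m=((hsv[...,2]>165)&(hsv[...,1]<40)).astype(np.uint8)
for ct in cv2.findContours(m,cv2.RETR_EXTERNAL,cv2.CHAIN_APPROX_NONE)[0]:
    if cv2.contourArea(ct)<60: continue
    b=cv2.boundingRect(ct)
    if not(180<b[0]<380 and 150<b[1]<260): continue
    r=cv2.boxPoints(cv2.minAreaRect(ct)); h=12 if b[0]<250 else 22
    P=np.array([ray(c,u,v,h)[:2] for u,v in r]); print(b,r.round(1).tolist(),P.round(0).tolist(),np.linalg.norm(np.diff(P,axis=0),axis=1).round(0),P.mean(0).round(1))
```

```text
(202, 185, 51, 44) [[199.8000030517578, 195.10000610351562], [244.89999389648438, 183.8000030517578], [253.5, 217.89999389648438], [208.3000030517578, 229.1999969482422]] [[586.0, 253.0], [622.0, 120.0], [520.0, 92.0], [485.0, 223.0]] [137. 106. 135.] [552.9 172. ]
(306, 182, 55, 51) [[306.0, 186.60000610351562], [355.70001220703125, 181.0], [360.8999938964844, 226.60000610351562], [311.1000061035156, 232.3000030517578]] [[614.0, -60.0], [633.0, -207.0], [497.0, -219.0], [479.0, -75.0]] [148. 136. 145.] [ 555.7 -140.7]
```

View pics/crop1.png

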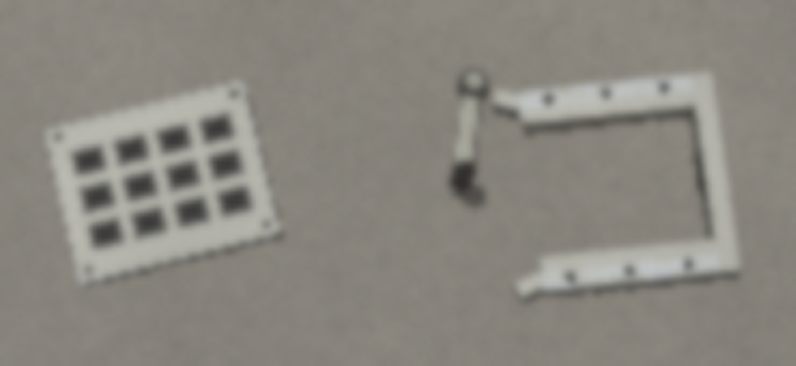

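The crop confirms it: the aluminium nest has its mouth to the left, the pivot at crop (473,83) and the black post at (463,178), so the latch is nearly shut. The plate is at crop (165,182). Next I'll move over the mouth for a close look.

```bash
python3 -m pendant '[[37,57,11,0,0,-9,8.7],[37,57,11,0,0,-9,8.7],[37,57,11,0,0,-9,8.7],[37,57,11,0,0,-9,8.7],[37,57,11,0,0,-9,8.7],[37,57,11,0,0,-9,8.7],[37,57,11,0,0,-9,8.7],[37,57,11,0,0,-9,8.7]]'; python3 -m pendant '[[0,0,0,0,0,0,2],[0,0,0,0,0,0,2],[0,0,0,0,0,0,2],[0,0,0,0,0,0,2],[0,0,0,0,0,0,2],[0,0,0,0,0,0,2],[0,0,0,0,0,0,2],[0,0,0,0,0,0,2]]'
```

```text
time: 0.9
eef_pos: [384.5, -268.6, 286.7]
orientation: [0.0, 0.998, 0.058, -0.0]
wrist_force: [0.7, -0.7, 1.1]
opening: 86.7
gripper_force: 0.0
time: 1.7
eef_pos: [383.9, -270.7, 286.5]
orientation: [0.0, 0.998, 0.058, 0.0]
wrist_force: [0.2, 0.0, -0.1]
opening: 31.0
gripper_force: 0.0
```

```bash
python3 -m pendant '[[15.6,24,4.5,0,0,0,0],[15.6,24,4.5,0,0,0,0],[15.6,24,4.5,0,0,0,0],[15.6,24,4.5,0,0,0,0],[15.6,24,4.5,0,0,0,0],[15.6,24,4.5,0,0,0,0],[15.6,24,4.5,0,0,0,0],[15.6,24,4.5,0,0,0,0]]'
python3 - <<'E'
from h import *
im,c=grab('wrist','w1.png'); print({k:(np.round(v,3).tolist() if k=='extrinsics' else v) for k,v in c.items()})
for p in [(549,-83,0),(553,172,12),(620,-40,22)]: print(proj(c,p))
E
```

```text
time: 2.5
eef_pos: [540.2, -29.8, 331.2]
orientation: [-0.0, 0.998, 0.059, -0.0]
wrist_force: [-0.5, -1.2, -0.0]
opening: 0.6
gripper_force: 0.0
{'vfov': 71.10255793275016, 'cx': 276.1793713221295, 'cy': 208.81602347619366, 'extrinsics': [[0.119, -0.993, -0.0, -93.16], [0.952, 0.114, -0.285, -445.133], [0.283, 0.034, 0.959, -647.237], [0.0, 0.0, 0.0, 1.0]]}
(np.float64(308.70008026003774), np.float64(168.5207752317988))
(np.float64(153.30884299100322), np.float64(148.3587161926286))
(np.float64(289.51285385591564), np.float64(121.67160183878687))
```

View pics/w1.png

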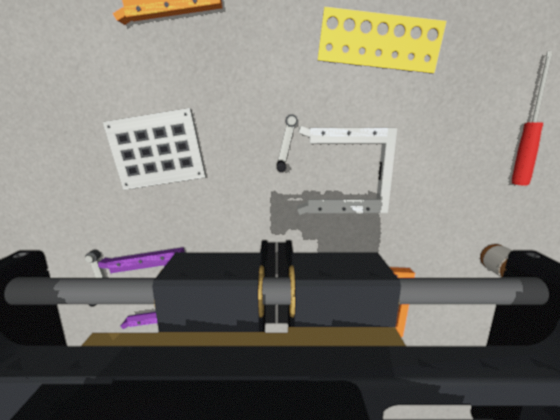

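Wrist view: plate around (155,148), pivot disc (291,120), post (282,166), far rail (312–395,133), end stop at x≈388, near rail (305–380,208) in the gripper's shadow. I'll measure from these.

Run:
```python
from h import *
im=cv2.imread('pics/w1.png'); c=manip.get_calibration('wrist'); c['extrinsics']=np.load('pics/w1.png.npy')
g=cv2.cvtColor(im,cv2.COLOR_BGR2GRAY)
m=(g>185).astype(np.uint8)
for ct in cv2.findContours(m,cv2.RETR_EXTERNAL,cv2.CHAIN_APPROX_NONE)[0]:
    if cv2.contourArea(ct)<40: continue
    b=cv2.boundingRect(ct)
    if b[1]<90 or b[1]>230: continue
    r=cv2.boxPoints(cv2.minAreaRect(ct)); h=12 if b[0]<200 else 22
    P=np.array([ray(c,u,v,h)[:2] for u,v in r]); print(b,r.round(1).tolist(),P.round(1).tolist(),np.linalg.norm(np.diff(P,axis=0),axis=1).round(1),P.mean(0).round(1))
    if b[0]<200:
        ap=cv2.approxPolyDP(cv2.convexHull(ct),4,True)[:,0]; print('plate poly',ap.tolist(),[ray(c,u,v,12)[:2].round(0).tolist() for u,v in ap])
# post top, dark blob; pivot
d=(g[150:185,265:300]<60).astype(np.uint8); n,_,st,ce=cv2.connectedComponentsWithStats(d)
for i in range(1,n):
    if st[i,4]>20:
        u,v=ce[i]+[265,150]; print('dark',st[i],u,v,ray(c,u,v,52)[:2],ray(c,u,v,30)[:2])
print('pivot',ray(c,291.5,120.5,22)[:2])
cv2.imwrite('pics/w1c.png',cv2.resize(im[100:230,260:410],None,fx=4.5,fy=4.5,interpolation=cv2.INTER_CUBIC))
```

```text
(351, 206, 12, 7) [[351.0, 206.0], [362.0, 206.0], [362.0, 212.0], [351.0, 212.0]] [[498.5, -159.7], [500.7, -177.9], [490.4, -180.1], [488.2, -161.7]] [18.4 10.5 18.5] [ 494.4 -169.9]
(279, 127, 14, 33) [[278.29998779296875, 157.8000030517578], [286.20001220703125, 126.30000305175781], [292.5, 127.9000015258789], [284.6000061035156, 159.39999389648438]] [[563.2, -29.6], [612.6, -35.8], [611.4, -45.9], [561.9, -39.9]] [49.8 10.1 49.9] [587.3 -37.8]
(299, 126, 99, 87) [[296.20001220703125, 209.0], [299.20001220703125, 124.5], [397.20001220703125, 128.0], [394.20001220703125, 212.5]] [[482.4, -69.6], [617.6, -55.4], [630.6, -206.6], [496.0, -233.9]] [135.9 151.8 137.3] [ 556.7 -141.4]
(103, 108, 102, 82) [[102.19999694824219, 121.0], [192.3000030517578, 105.9000015258789], [204.1999969482422, 177.3000030517578], [114.0999984741211, 192.3000030517578]] [[586.0, 251.8], [625.2, 112.1], [515.6, 88.2], [471.9, 237.5]] [145.1 112.2 155.5] [549.7 172.4]
plate poly [[189, 108], [204, 176], [123, 189], [103, 122]] [[622.0, 117.0], [518.0, 89.0], [479.0, 222.0], [585.0, 251.0]]
dark [12 11  9 10 70] 281.0285714285714 165.71428571428572 [555.48034245 -34.44324935] [552.36909567 -35.17303845]
pivot [622.07522115 -42.80345697]
```

View pics/w1c.png

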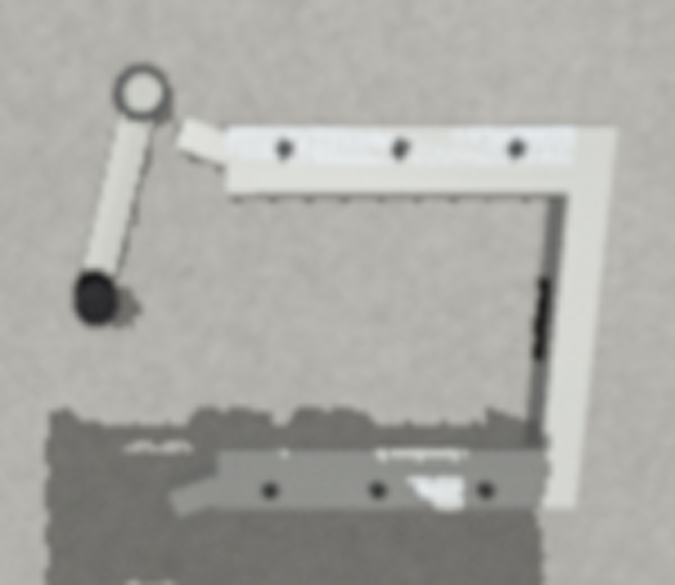

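Run:
```python
from h import *
c=manip.get_calibration('wrist'); c['extrinsics']=np.load('pics/w1.png.npy')
E=c['extrinsics']; print('cam',-E[:3,:3].T@E[:3,3])
P={}
for n,u,v in [('farout0',225,128),('farout1',616,128),('farin0',227,193),('farin1',567,193),('nearin0',217,450),('nearin1',548,450),('nearout0',217,510),('nearout1',576,510)]:
    P[n]=ray(c,260+u/4.5,100+v/4.5,22)[:2]; print(n,P[n].round(1))
ang=lambda d: np.degrees(np.arctan2(-d[0],d[1]))
for a in ['farout','farin','nearin','nearout']:
    d=P[a+'0']-P[a+'1']; print(a,np.linalg.norm(d).round(1),'yaw',ang(d).round(2))
print('mouth',(P['farin0']+P['nearin0'])/2,(P['farout0']+P['nearout0'])/2, 'widths',np.linalg.norm(P['farin0']-P['nearin0']),np.linalg.norm(P['farout0']-P['nearout0']))
pv=np.array([622,-42.8])
for y in (5,6,7,8,9):
    t=np.radians(y); ex=np.array([np.cos(t),np.sin(t)]); ey=np.array([-np.sin(t),np.cos(t)])
    dp=np.array([555.5,-34.4])-pv; print(y,'mouth from pivot',(pv-80*ex-29*ey).round(1),'q',np.arctan2(dp@ey,-dp@ex).round(3))
```

```text
cam [617.91516936 -19.79823415 493.4841663 ]
farout0 [613.8 -72.8]
farout1 [ 629.9 -206.3]
farin0 [592.3 -76.8]
farin1 [ 606.4 -194.5]
nearin0 [500.2 -87.3]
nearin1 [ 514.8 -208.4]
nearout0 [477.3 -90.8]
nearout1 [ 493.3 -223.9]
farout 134.5 yaw 6.85
farin 118.5 yaw 6.85
nearin 122.0 yaw 6.86
nearout 134.1 yaw 6.86
mouth [546.23719284 -82.05381948] [545.54266662 -81.78768166] widths 92.66949594018345 137.72744893317392
5 mouth from pivot [544.8 -78.7] q 0.213
6 mouth from pivot [545.5 -80. ] q 0.23
7 mouth from pivot [546.1 -81.3] q 0.248
8 mouth from pivot [546.8 -82.7] q 0.265
9 mouth from pivot [547.5 -84. ] q 0.283
```

Nest: mouth at about (546,−82), yaw 6.85° (widths 92.7 and 137.7 mm against 93 and 137 given, so the fit is good). Latch q≈0.25. Plate at about (551,170), yaw ≈15.8°. I'll open the latch first, pushing the post with closed fingers from the mouth side.

```bash
cat >> h.py <<'E'
YAW=np.radians(6.85); O=np.array([546.1,-81.8]); EX=np.array([np.cos(YAW),np.sin(YAW)]); EY=np.array([-np.sin(YAW),np.cos(YAW)])
def W(x,y): return O+x*EX+y*EY
def N(p): d=np.array(p)[:2]-O; return np.array([d@EX,d@EY])
E
python3 -m pendant '[[0.9,-4.4,-5,0,0,0,0],[0.9,-4.4,-10,0,0,0,0],[0.9,-4.4,-15,0,0,0,0],[0.9,-4.4,-20,0,0,0,0],[0.9,-4.4,-25,0,0,0,0],[0.9,-4.4,-28,0,0,0,0],[0.9,-4.4,-30.6,0,0,0,0],[0.9,-4.4,-30.6,0,0,0,0]]'
python3 - <<'E'
from h import *
s=manip.state(); p=s['eef_pos']; print(p.round(1),N(p).round(1),s['wrist_force'].round(1))
for q in np.arange(.25,2.0,.11):
    T=np.array([80-70*np.cos(q),29+70*np.sin(q)])-24*np.array([np.sin(q),np.cos(q)])
    print(round(q,2),((W(*T)-p[:2])/10).round(2))
E
```

```text
time: 3.35
eef_pos: [545.5, -76.1, 21.9]
orientation: [-0.0, 0.998, 0.057, -0.003]
wrist_force: [0.7, 0.7, 0.2]
opening: -0.2
gripper_force: 0.0
[545.5 -76.1  21.9] [0.1 5.7] [0.7 0.7 0.2]
0.25 [0.4 1.8]
0.36 [0.28 2.6 ]
0.47 [0.25 3.42]
0.58 [0.31 4.23]
0.69 [0.46 5.03]
0.8 [0.7  5.81]
0.91 [1.02 6.55]
1.02 [1.42 7.26]
1.13 [1.9  7.92]
1.24 [2.44 8.53]
1.35 [3.05 9.07]
1.46 [3.72 9.54]
1.57 [4.43 9.93]
1.68 [ 5.18 10.24]
1.79 [ 5.96 10.47]
1.9 [ 6.76 10.61]
```

```bash
python3 -m pendant '[[0.4,1.8,0,0,0,0,0],[0.3,2.6,0,0,0,0,0],[0.3,3.4,0,0,0,0,0],[0.3,4.2,0,0,0,0,0],[0.5,5,0,0,0,0,0],[0.7,5.8,0,0,0,0,0],[1,6.6,0,0,0,0,0],[1.4,7.3,0,0,0,0,0]]'; python3 -m pendant '[[0.5,0.7,0,0,0,0,0],[1,1.3,0,0,0,0,0],[1.6,1.8,0,0,0,0,0],[2.3,2.3,0,0,0,0,0],[3,2.7,0,0,0,0,0],[3.8,3,0,0,0,0,0],[4.6,3.2,0,0,0,0,0],[5.4,3.3,0,0,0,0,0]]'
python3 - <<'E'
from h import *
p=manip.state()['eef_pos'];print(N(p))
grab('top','top2.png')
im=cv2.imread('pics/top2.png');cv2.imwrite('pics/top2c.png',cv2.resize(im[160:250,190:375],None,fx=4.3,fy=4.3,interpolation=cv2.INTER_CUBIC))
E
```

```text
time: 4.15
eef_pos: [562.6, -0.6, 25.2]
orientation: [-0.0, 0.998, 0.059, -0.001]
wrist_force: [-1.6, -0.1, -0.1]
opening: 0.4
gripper_force: 0.4
time: 4.95
eef_pos: [617.6, 31.6, 25.4]
orientation: [0.0, 0.998, 0.058, -0.0]
wrist_force: [-0.9, -1.8, 0.4]
opening: 0.4
gripper_force: 0.8
[ 84.55625102 104.05859661]
```

View pics/top2c.png

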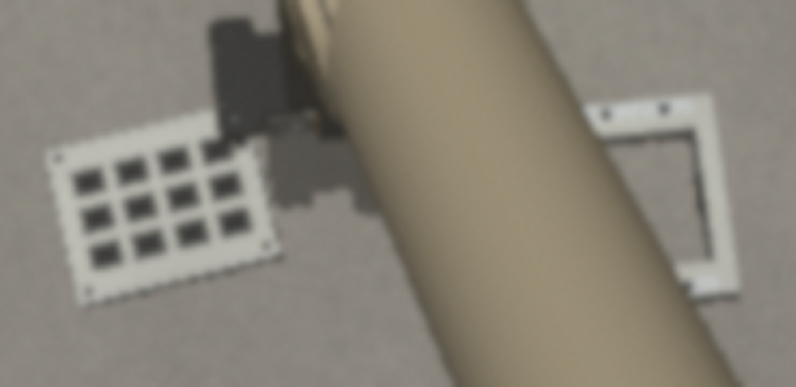

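The arm hides the latch in this view; the plate is unmoved at crop (165,200). I'll rise towards the plate's far side and check the latch from there.

```bash
python3 -m pendant '[[-1,0,4,0,0,0,8.7],[-1,0,9,0,0,0,8.7],[0,4,13,0,0,0,8.7],[1,8,16,0,0,0,8.7],[2,11,19,0,0,0,8.7],[2.8,15,22,0,0,0,8.7],[2.8,15,22,0,0,0,8.7],[2.8,15,22,0,0,0,8.7]]'
python3 - <<'E'
from h import *
grab('wrist','w2.png'); grab('top','top3.png')
E
```

```text
time: 5.8
eef_pos: [645.2, 183.5, 246.3]
orientation: [-0.001, 0.998, 0.06, 0.001]
wrist_force: [-0.3, -0.4, -0.3]
opening: 56.2
gripper_force: 0.0
```

View pics/w2.png

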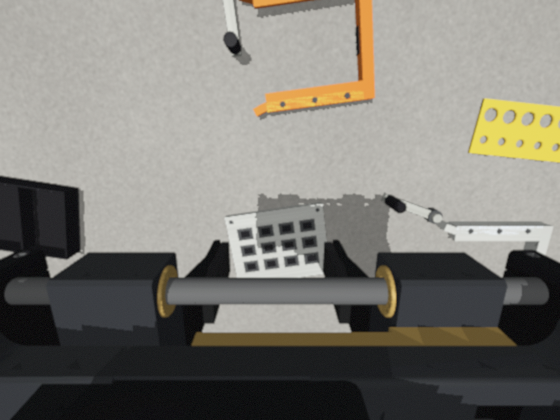

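Latch arm runs from pivot (436,216) to post (390,201), so it points out past 1.57 and is clear. The plate edge is just in front of the fingers. I'll descend on its far side and push it towards −x in the nest frame.

```bash
python3 - <<'E'
from h import *
print(((W(130,252)-manip.state()['eef_pos'][:2])/10).round(2))
for x in (110,100,90,80,70,64.5): print(x,((W(x,252)-W(130,252))/10).round(2))
E
python3 -m pendant '[[0,0,-5,0,0,0,8.7],[0,0,-10,0,0,0,8.7],[0,0,-15,0,0,0,8.7],[0,0,-19,0,0,0,8.7],[0,0,-22,0,0,0,8.7],[0,0,-24,0,0,0,8.7],[0,0,-24,0,0,0,8.7],[0,0,-24,0,0,0,8.7]]'; python3 -c "
from h import *
p=manip.state()['eef_pos'];print(p,N(p),manip.state()['opening'])"
```

```text
[0.   0.37]
110 [-1.99 -0.24]
100 [-2.98 -0.36]
90 [-3.97 -0.48]
80 [-4.96 -0.6 ]
70 [-5.96 -0.72]
64.5 [-6.5  -0.78]
time: 6.7
eef_pos: [644.6, 179.5, 4.5]
orientation: [0.0, 0.998, 0.057, -0.001]
wrist_force: [-0.5, 0.4, 0.3]
opening: 87.1
gripper_force: 0.0
[644.64127346 179.51813732   4.48231589] [129.00539801 247.69973506] 87.08617164416097
```

```bash
python3 -m pendant '[[-1,-0.1,0,0,0,0.2,8.7],[-1.8,-0.2,0,0,0,0.2,8.7],[-2.4,-0.3,0,0,0,0.2,8.7],[-3,-0.4,0,0,0,0.2,8.7],[-3.5,-0.4,0,0,0,0.2,8.7],[-4,-0.5,0,0,0,0.2,8.7],[-4.5,-0.5,0,0,0,0.2,8.7],[-5,-0.6,0,0,0,0.2,8.7]]';python3 -m pendant '[[-0.5,0,0,0,0,0,8.7],[-0.9,-0.1,0,0,0,0,8.7],[-1.2,-0.1,0,0,0,0,8.7],[-1.4,-0.2,0,0,0,0,8.7],[-1.4,-0.2,0,0,0,0,8.7],[-1.0,-0.2,0,0,0,0,8.7],[0,-0.2,0,0,0,0,8.7],[1,0,0,0,0,0,8.7]]'; python3 -c "
from h import *
p=manip.state()['eef_pos'];print(p,N(p))"
```

```text
time: 7.5
eef_pos: [594.9, 175.8, 5.7]
orientation: [-0.0, 0.998, 0.06, 0.0]
wrist_force: [2.3, -0.4, 0.1]
opening: 87.1
gripper_force: 1.7
time: 8.3
eef_pos: [605.6, 174.8, 5.1]
orientation: [0.0, 0.998, 0.06, -0.0]
wrist_force: [-0.0, -0.7, 0.8]
opening: 86.9
gripper_force: 0.0
[605.61822138 174.83610607   5.09850285] [ 89.70247219 247.70542202]
```

```bash
python3 -c "
from h import *
print(manip.state()['joint_pos'].round(2))"; python3 -m pendant '[[0,0,4,0,0,0,8.7],[0,0,9,0,0,-8,7],[-2,2,13,0,0,-16,6],[-4,4,16,0,0,-24,6],[-7,6,19,0,0,-32,6],[-10,9,22,0,0,-40,6],[-10,9,24,0,0,-48,6],[-10,9,24,0,0,-56,6]]'; python3 -c "
from h import *
p=manip.state();print(p['eef_pos'],N(p['eef_pos']),p['joint_pos'].round(2))"
```

```text
[ 0.1   0.62 -0.6   1.62  0.4   1.02 -2.07]
time: 9.1
eef_pos: [522.0, 240.8, 191.0]
orientation: [0.025, 0.966, -0.255, -0.012]
wrist_force: [0.6, 0.7, -2.2]
opening: 60.1
gripper_force: 0.0
[522.02808973 240.81806517 191.04912068] [ 14.57872125 323.18622143] [-0.58  0.28  0.07  1.6   0.    1.32 -2.6 ]
```

Joint 7 reaches its limit turning this way, so I'll turn the other way.

```bash
cat >> h.py <<'E'
from scipy.spatial.transform import Rotation as Rt
def turn(deg):
    q=manip.state()['orientation']; a=np.radians(deg)/2
    return np.degrees((Rt.from_quat([np.cos(a),np.sin(a),0,0])*Rt.from_quat([q[1],q[2],q[3],q[0]]).inv()).as_rotvec()).round(1)
E
python3 -c "
from h import *
print(turn(30),turn(96.85))"
```

```text
[ 3.3 -0.6 59.6] [  3.6   1.5 126.4]
```

```bash
python3 -m pendant '[[-1,2,2,3.3,-0.6,8,6],[-1,2,4,3.3,-0.6,16,6],[-1,2,4,3.3,-0.6,24,6],[-1,2,4,3.3,-0.6,32,6],[-1,2,4,3.3,-0.6,40,6],[-1,2,4,3.3,-0.6,48,6],[-1,2,4,3.3,-0.6,56,6],[-1,2,4,3.3,-0.6,60,6]]'; python3 -c "
from h import *
p=manip.state();print(p['eef_pos'],turn(96.85),p['joint_pos'].round(2))"
```

```text
time: 9.9
eef_pos: [512.4, 260.8, 230.7]
orientation: [-0.0, 0.964, 0.266, -0.0]
wrist_force: [0.1, -0.5, -0.2]
opening: 60.0
gripper_force: 0.0
[512.37854709 260.76126334 230.73649954] [-0.  -0.1 66.1] [-0.5   0.22 -0.06  1.59  0.01  1.34 -1.59]
```

Run:
```python
from h import *
def plate(im,c,lo):
    g=cv2.cvtColor(im,cv2.COLOR_BGR2GRAY); s=cv2.cvtColor(im,cv2.COLOR_BGR2HSV)[...,1]
    m=((g>lo)&(s<45)).astype(np.uint8)
    for ct in cv2.findContours(m,cv2.RETR_EXTERNAL,cv2.CHAIN_APPROX_NONE)[0]:
        if cv2.contourArea(ct)<1000: continue
        ap=cv2.approxPolyDP(cv2.convexHull(ct),5,True)[:,0]
        P=[ray(c,u,v,12)[:2] for u,v in ap]; print(ap.tolist(),[N(q).round(0).tolist() for q in P])
im,c=grab('wrist','w3.png'); plate(im,c,185)
im,c=grab('top','top4.png'); plate(im,c,165)
```

```text
[[277, 327], [202, 330], [218, 306], [270, 314]] [[-197.0, 253.0], [-249.0, 356.0], [-199.0, 349.0], [-180.0, 272.0]]
[[208, 232], [200, 255], [179, 275], [125, 244], [138, 218], [151, 209], [186, 217]] [[-94.0, 404.0], [-131.0, 402.0], [-173.0, 419.0], [-158.0, 504.0], [-113.0, 498.0], [-94.0, 486.0], [-85.0, 439.0]]
[[314, 1], [329, 0], [381, 23], [427, 93], [422, 202], [403, 235], [376, 254], [278, 212], [275, 42]] [[214.0, 391.0], [222.0, 376.0], [226.0, 312.0], [183.0, 224.0], [64.0, 156.0], [12.0, 155.0], [-28.0, 175.0], [-28.0, 327.0], [159.0, 414.0]]
```

View pics/w3.png

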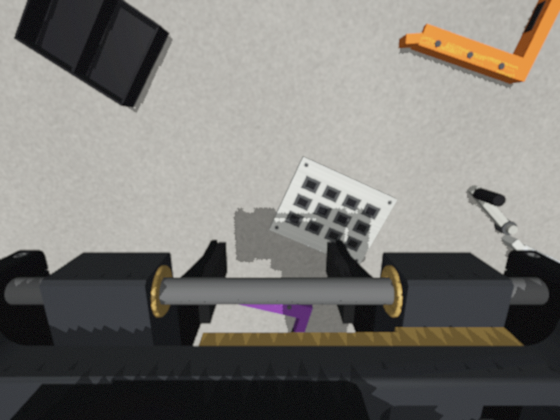

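Plate corners visible at (305,157), (397,201) and (271,229); latch still open at upper right (post (488,197), pivot (512,229)).

Run:
```python
from h import *
c=manip.get_calibration('wrist'); c['extrinsics']=np.load('pics/w3.png.npy')
A,B,D=[N(ray(c,u,v,12)) for u,v in [(305,157),(397,201),(271,229)]]
for p in (A,B,D): print(p.round(1))
print('AB',np.linalg.norm(A-B),np.degrees(np.arctan2(*(A-B))),'AD',np.linalg.norm(A-D),np.degrees(np.arctan2((A-D)[1],(A-D)[0])),'centre',(B+D)/2)
print(N(ray(c,488,195,52)),N(ray(c,512,228,22)))
```

```text
[ 54.  325.3]
[ 51.4 187.3]
[-54.  325.6]
AB 138.02215096319125 1.0704493101967891 AD 108.00550229152354 -0.14959175921284018 centre [ -1.31605242 256.45209989]
[104.87413076 111.88147616] [82.42887542 32.14139739]
```

Plate is at nest (−1, 256), aligned within 1°, with its rear edge at y≈325. Going in behind it.

```bash
python3 -m pendant '[[-0.8,0.8,0,0,0,8,6],[-0.8,0.8,0,0,0,16,6],[-0.8,0.8,0,0,0,24,6],[-0.8,0.8,-2,0,0,32,6],[-0.8,0.8,-4,0,0,40,6],[-0.8,0.8,-6,0,0,48,6],[-0.8,0.8,-8,0,0,56,6],[-0.8,0.8,-10,0,0,64,6]]'; python3 -c "
from h import *
p=manip.state();print(p['eef_pos'],N(p['eef_pos']),turn(96.85),p['joint_pos'].round(2))"
```

```text
time: 10.8
eef_pos: [504.3, 268.6, 130.0]
orientation: [-0.0, 0.678, 0.735, -0.0]
wrist_force: [0.4, -0.6, -0.1]
opening: 59.8
gripper_force: 0.0
[504.29891755 268.56849968 129.96568866] [2.85910173e-01 3.52853134e+02] [ 0.  -0.1  2.2] [-0.42  0.29 -0.18  1.71  0.06  1.14 -0.53]
```

```bash
python3 -m pendant '[[0,0,-4,0,0,2.2,6],[0,0,-8,0,0,2.2,6],[0,0,-11,0,0,2.2,6],[0,0,-12.4,0,0,2.2,6],[0,0,-12.4,0,0,2.2,6],[0,0,-12.4,0,0,2.2,6],[0.1,-0.7,-12.4,0,0,2.2,6],[0.2,-1.4,-12.4,0,0,2.2,6]]'
python3 - <<'E'
from h import *
s=manip.state();p=s['eef_pos'];print(p,N(p),turn(96.85))
for y in (300,270,240,200,150,120,99.5,60,40,29.5): print(y,((W(0,y)-p[:2])/10).round(2))
E
```

```text
time: 11.6
eef_pos: [507.0, 254.4, 8.3]
orientation: [0.0, 0.665, 0.747, 0.001]
wrist_force: [-0.3, 1.6, 0.1]
opening: 60.0
gripper_force: 2.2
[507.01970053 254.37936764   8.28193816] [  1.29492752 338.44077798] [-0.1  0.1  0.2]
300 [ 0.33 -3.83]
270 [ 0.69 -6.81]
240 [ 1.05 -9.79]
200 [  1.52 -13.76]
150 [  2.12 -18.73]
120 [  2.48 -21.7 ]
99.5 [  2.72 -23.74]
60 [  3.19 -27.66]
40 [  3.43 -29.65]
29.5 [  3.56 -30.69]
```

```bash
python3 -m pendant '[[0.1,-0.7,-0.3,0,0,0.2,6],[0.2,-1.6,-0.3,0,0,0.2,6],[0.3,-2.5,-0.3,0,0,0.2,6],[0.4,-3.5,-0.3,0,0,0.2,6],[0.5,-4.5,-0.3,0,0,0.2,6],[0.6,-5.5,-0.3,0,0,0.2,6],[0.8,-6.5,-0.3,0,0,0.2,6],[0.9,-7.5,-0.3,0,0,0.2,6]]';python3 -m pendant '[[0.1,-1,0,0,0,0,6],[0.2,-2,0,0,0,0,6],[0.3,-3,0,0,0,0,6],[0.5,-4,0,0,0,0,6],[0.6,-5,0,0,0,0,6],[0.7,-6,0,0,0,0,6],[0.8,-6.8,0,0,0,0,6],[0.9,-7.4,0,0,0,0,6]]'
python3 - <<'E'
from h import *
s=manip.state();p=s['eef_pos'];print(p,N(p),turn(96.85),s['wrist_force'])
im,c=grab('top','top5.png'); im2,c2=grab('wrist','w5.png'); im3,c3=grab('side','s5.png')
cv2.imwrite('pics/s5c.png',np.hstack([cv2.resize(im3[170:300,210:345],(400,385)),cv2.resize(im2,(400,300))[:,:].copy() if 0 else cv2.resize(cv2.resize(im2,(400,300)),(400,385))]))
E
```

```text
time: 12.4
eef_pos: [516.1, 180.7, 5.4]
orientation: [-0.0, 0.663, 0.748, 0.002]
wrist_force: [-1.0, 6.4, 4.7]
opening: 60.2
gripper_force: 3.3
time: 13.2
eef_pos: [525.0, 106.4, 5.3]
orientation: [-0.0, 0.663, 0.748, 0.002]
wrist_force: [-1.4, 7.9, 5.6]
opening: 59.9
gripper_force: 3.7
[525.0140124  106.44718847   5.29537739] [  1.51685502 189.41837818] [-0.1  0.1 -0. ] [-1.36475521  7.92897911  5.59587249]
```

View pics/s5c.png

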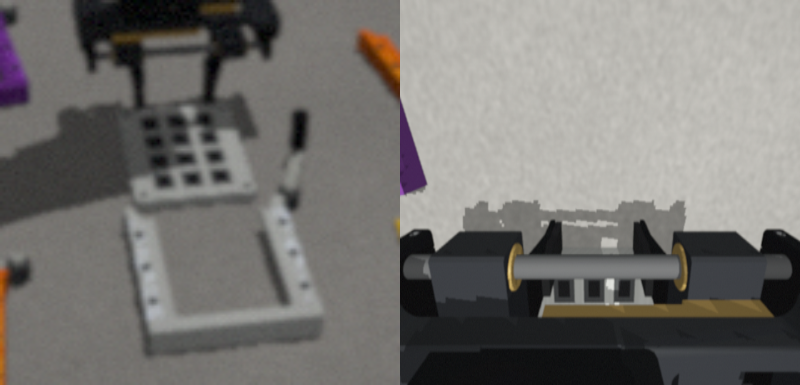

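Side crop: the plate's front edge runs from (136,200) to (256,190), just before the flares; the post stands upright at (298,130), clear. Checking the plate's lateral offset.

Run:
```python
from h import *
c=manip.get_calibration('side')
for n,u,v,z in [('FL',136,201,12),('FR',256,190,12),('flareL',126,213,22),('railLend',145,345,22),('railRend',322,325,22)]:
    print(n,N(ray(c,210+u/2.963,170+v/2.9615,z)).round(1))
im=cv2.imread('pics/s5.png'); g=cv2.cvtColor(im,cv2.COLOR_BGR2GRAY)
for r in (228,231,234): print(r,g[r,248:305].tolist())
```

```text
FL [-54.9  32.7]
FR [53.1 33.2]
flareL [-67.    5.7]
railLend [ -72.1 -149.3]
railRend [  65.1 -148.2]
228 [61, 55, 57, 60, 56, 66, 72, 75, 79, 82, 82, 85, 90, 88, 75, 78, 86, 86, 97, 116, 139, 146, 134, 114, 97, 86, 84, 81, 82, 104, 136, 148, 127, 89, 57, 44, 38, 48, 71, 108, 140, 153, 154, 154, 151, 149, 139, 124, 120, 113, 117, 113, 115, 114, 116, 116, 119]
231 [60, 59, 58, 56, 64, 81, 114, 134, 149, 150, 152, 149, 146, 129, 95, 53, 33, 25, 34, 63, 100, 131, 143, 125, 88, 59, 48, 41, 59, 82, 117, 142, 144, 125, 95, 85, 91, 95, 94, 107, 127, 146, 150, 151, 142, 140, 136, 135, 121, 117, 117, 114, 115, 116, 112, 113, 112]
234 [54, 61, 65, 60, 62, 69, 89, 131, 146, 145, 139, 142, 152, 146, 142, 135, 135, 137, 138, 141, 141, 148, 152, 155, 148, 148, 149, 150, 150, 151, 151, 152, 154, 155, 152, 148, 142, 147, 146, 142, 139, 141, 141, 138, 140, 132, 133, 123, 118, 113, 116, 116, 114, 119, 112, 102, 75]
```

```bash
python3 -m pendant '[[0.1,-0.6,0,0,0,0,6],[0.1,-1.2,0,0,0,0,6],[0.2,-1.8,0,0,0,0,6],[0.3,-2.4,0,0,0,0,6],[0.3,-3,0,0,0,0,6],[0.4,-3.6,0,0,0,0,6],[0.5,-4.2,0,0,0,0,6],[0.6,-4.7,0,0,0,0,6]]';python3 -m pendant '[[0.1,-0.6,0,0,0,0,6],[0.1,-1.2,0,0,0,0,6],[0.2,-1.8,0,0,0,0,6],[0.3,-2.4,0,0,0,0,6],[0.3,-3,0,0,0,0,6],[0.4,-3.6,0,0,0,0,6],[0.5,-4.2,0,0,0,0,6],[0.6,-4.7,0,0,0,0,6]]'
python3 - <<'E'
from h import *
s=manip.state();p=s['eef_pos'];print(N(p),turn(96.85),s['wrist_force'].round(1),s['torque'].round(2))
for y in (60,40,30.5): print(y,((W(1,y)-p[:2])/10).round(2))
E
```

```text
time: 14.15
eef_pos: [530.6, 59.9, 4.6]
orientation: [-0.0, 0.663, 0.749, 0.001]
wrist_force: [0.2, 8.1, 4.4]
opening: 60.0
gripper_force: 3.7
time: 14.95
eef_pos: [536.5, 12.6, 4.5]
orientation: [-0.0, 0.663, 0.748, 0.001]
wrist_force: [-0.9, 6.5, 5.4]
opening: 59.8
gripper_force: 3.7
[ 1.74885326 94.90480162] [-0.1  0.  -0.1] [-0.9  6.5  5.4] [ 1.59  0.05 -0.01]
60 [ 0.34 -3.47]
40 [ 0.58 -5.46]
30.5 [ 0.69 -6.4 ]
```

```bash
python3 -m pendant '[[0.1,-0.6,0,0,0,0,6],[0.1,-1.2,0,0,0,0,6],[0.2,-1.8,0,0,0,0,6],[0.3,-2.4,0,0,0,0,6],[0.3,-3,0,0,0,0,6],[0.4,-3.6,0,0,0,0,6],[0.5,-4.2,0,0,0,0,6],[0.6,-4.7,0,0,0,0,6]]';python3 -m pendant '[[0,-0.2,0,0,0,0,6],[0,-0.4,0,0,0,0,6],[0.1,-0.6,0,0,0,0,6],[0.1,-0.8,0,0,0,0,6],[0.1,-1,0,0,0,0,6],[0.1,-1.2,0,0,0,0,6],[0.1,-1.3,0,0,0,0,6],[0.2,-1.4,0,0,0,0,6]]'
python3 - <<'E'
from h import *
s=manip.state();p=s['eef_pos'];print(N(p),turn(96.85),s['wrist_force'].round(1),s['torque'].round(2))
E
```

```text
time: 15.75
eef_pos: [542.3, -34.2, 4.4]
orientation: [-0.001, 0.663, 0.748, 0.001]
wrist_force: [-0.5, 7.8, 5.8]
opening: 60.0
gripper_force: 3.9
time: 16.55
eef_pos: [544.0, -48.0, 4.2]
orientation: [-0.001, 0.663, 0.748, 0.0]
wrist_force: [-3.1, 8.4, 5.9]
opening: 60.1
gripper_force: 3.8
[ 1.91294417 33.78636333] [-0.1 -0.1 -0.1] [-3.1  8.4  5.9] [ 1.64  0.54 -0.16]
```

```bash
python3 -m pendant '[[0,-0.1,0,0,0,0,6],[0,-0.2,0,0,0,0,6],[0,-0.3,0,0,0,0,6],[0,-0.4,0,0,0,0,6],[0.1,-0.45,0,0,0,0,6],[0.1,-0.5,0,0,0,0,6],[0.1,-0.5,0,0,0,0,6],[0.1,-0.5,0,0,0,0,6]]'
python3 - <<'E'
from h import *
s=manip.state();p=s['eef_pos'];print(N(p),turn(96.85),s['wrist_force'].round(1),s['torque'].round(2))
E
```

```text
time: 17.35
eef_pos: [544.3, -50.9, 4.1]
orientation: [-0.002, 0.663, 0.749, 0.001]
wrist_force: [-3.7, 13.9, 8.6]
opening: 59.5
gripper_force: 7.1
[ 1.84789746 30.89138924] [-0.2 -0.2 -0.1] [-3.7 13.9  8.6] [ 3.01  0.99 -0.22]
```

```bash
python3 -m pendant '[[0,-0.1,0,0,0,0,6],[0,-0.2,0,0,0,0,6],[0,-0.3,0,0,0,0,6],[0,-0.4,0,0,0,0,6],[0,-0.4,0,0,0,0,6],[0,-0.4,0,0,0,0,6],[0,-0.4,0,0,0,0,6],[0,-0.4,0,0,0,0,6]]'
python3 - <<'E'
from h import *
s=manip.state();p=s['eef_pos'];print(N(p),turn(96.85),s['wrist_force'].round(1),s['torque'].round(2))
E
```

```text
time: 18.15
eef_pos: [544.2, -51.2, 4.1]
orientation: [-0.004, 0.662, 0.75, 0.002]
wrist_force: [-6.0, 25.3, 10.9]
opening: 60.1
gripper_force: 12.8
[ 1.8096886  30.63825862] [-0.4 -0.2 -0.3] [-6.  25.3 10.9] [ 5.56  1.35 -0.35]
```

The plate is against the stop: force rises to 25 N with no motion, TCP y=30.6 as predicted. Backing off and rising.

```bash
python3 -m pendant '[[0,1,0,0,0,0,6],[-0.2,3,0,0,0,0,6],[-0.4,5,0,0,0,0,6],[-0.4,5,5,0,0,0,4],[-0.4,5,9,0,0,0,2],[-0.4,5,9,0,0,0,0],[-0.4,5,9,0,0,0,0],[-0.4,5,9,0,0,0,0]]'
python3 - <<'E'
from h import *
s=manip.state();p=s['eef_pos'];print(p,N(p),turn(96.85),s['wrist_force'].round(1))
T0=W(142,88); print('to T0',((T0-p[:2])/10).round(2))
for q in np.arange(1.9,-.05,-.1):
    T=np.array([80-70*np.cos(q),29+70*np.sin(q)])+22*np.array([np.sin(q),np.cos(q)])
    print(round(q,2),((W(*T)-T0)/10).round(2))
E
```

```text
time: 18.95
eef_pos: [540.1, -9.1, 92.8]
orientation: [-0.001, 0.664, 0.748, -0.001]
wrist_force: [-0.1, 0.9, -1.0]
opening: 28.0
gripper_force: 0.0
[540.10222992  -9.12731733  92.77450193] [ 2.71274667 72.86928748] [ 0.  -0.2  0. ] [-0.1  0.9 -1. ]
to T0 [13.65  3.16]
1.9 [-1.84 -0.21]
1.8 [-2.5   0.12]
1.7 [-3.18  0.38]
1.6 [-3.89  0.57]
1.5 [-4.62  0.69]
1.4 [-5.35  0.74]
1.3 [-6.08  0.71]
1.2 [-6.81  0.61]
1.1 [-7.52  0.44]
1.0 [-8.21  0.2 ]
0.9 [-8.88 -0.11]
0.8 [-9.51 -0.48]
0.7 [-10.1   -0.92]
0.6 [-10.64  -1.41]
0.5 [-11.13  -1.96]
0.4 [-11.57  -2.55]
0.3 [-11.94  -3.18]
0.2 [-12.25  -3.84]
0.1 [-12.49  -4.53]
-0.0 [-12.66  -5.25]
```

```bash
python3 -m pendant '[[4.5,1,0,0,0,0,0],[9,2,0,0,0,0,0],[13.6,3.2,0,0,0,0,0],[13.6,3.2,0,0,0,0,0],[13.6,3.2,-3,0,0,0,0],[13.6,3.2,-6,0,0,0,0],[13.6,3.2,-6.6,0,0,0,0],[13.6,3.2,-6.6,0,0,0,0]]'; python3 -c "
from h import *
s=manip.state();p=s['eef_pos'];print(p,N(p),s['wrist_force'])"
python3 -m pendant '[[-1,0,0,0,0,0,0],[-1.8,-0.1,0,0,0,0,0],[-2.5,0.1,0,0,0,0,0],[-3.2,0.4,0,0,0,0,0],[-3.9,0.6,0,0,0,0,0],[-4.6,0.7,0,0,0,0,0],[-5.4,0.7,0,0,0,0,0],[-6.1,0.7,0,0,0,0,0]]'; python3 -c "
from h import *
s=manip.state();p=s['eef_pos'];print(N(p),s['wrist_force'])"
```

```text
time: 19.75
eef_pos: [675.4, 23.0, 26.0]
orientation: [-0.002, 0.664, 0.748, -0.002]
wrist_force: [0.5, 0.1, -0.3]
opening: 0.5
gripper_force: 0.0
[675.40417466  22.98871028  26.04042588] [140.87937252  88.61854086] [ 0.50038462  0.13528989 -0.25161044]
time: 20.55
eef_pos: [615.4, 30.3, 27.8]
orientation: [-0.0, 0.664, 0.748, -0.0]
wrist_force: [1.7, -1.2, 0.1]
opening: 0.1
gripper_force: 0.7
[ 82.15277405 103.05567063] [ 1.67153573 -1.15271906  0.05151652]
```

```bash
python3 -m pendant '[[-0.7,-0.1,0,0,0,0,0],[-1.4,-0.3,0,0,0,0,0],[-2.1,-0.5,0,0,0,0,0],[-2.8,-0.8,0,0,0,0,0],[-3.4,-1.2,0,0,0,0,0],[-4,-1.6,0,0,0,0,0],[-4.5,-2.1,0,0,0,0,0],[-5,-2.7,0,0,0,0,0]]'; python3 -m pendant '[[-0.4,-0.6,0,0,0,0,0],[-0.8,-1.2,0,0,0,0,0],[-1.1,-1.8,0,0,0,0,0],[-1.3,-2.3,0,0,0,0,0],[-1.4,-2.7,0,0,0,0,0],[-1.5,-3,0,0,0,0,0],[-1.5,-3.2,0,0,0,0,0],[-1.5,-3.3,0,0,0,0,0]]'; python3 -c "
from h import *
s=manip.state();p=s['eef_pos'];print(N(p),s['wrist_force'])"
```

```text
time: 21.35
eef_pos: [565.5, 3.3, 27.7]
orientation: [-0.001, 0.663, 0.748, -0.0]
wrist_force: [0.9, -0.0, -0.3]
opening: 0.3
gripper_force: 0.4
time: 22.15
eef_pos: [550.8, -29.7, 27.7]
orientation: [-0.001, 0.664, 0.748, -0.0]
wrist_force: [-0.7, 0.4, 1.0]
opening: 0.3
gripper_force: 0.5
[10.92619603 51.18477211] [-0.67167874  0.40988137  1.01854233]
```

```bash
python3 -m pendant '[[0,-0.1,0,0,0,0,0],[0,-0.2,0,0,0,0,0],[0,-0.3,0,0,0,0,0],[0,-0.4,0,0,0,0,0],[0,-0.5,0,0,0,0,0],[0,-0.6,0,0,0,0,0],[0,-0.6,0,0,0,0,0],[0,-0.6,0,0,0,0,0]]'; python3 -c "
from h import *
s=manip.state();p=s['eef_pos'];print(N(p),s['wrist_force'])"
```

```text
time: 22.95
eef_pos: [550.9, -34.4, 27.7]
orientation: [-0.001, 0.663, 0.748, 0.0]
wrist_force: [-1.9, 3.7, 0.5]
opening: 0.3
gripper_force: 2.5
[10.42074488 46.48429088] [-1.87032807  3.67098048  0.46579362]
```

```bash
python3 -m pendant '[[0,-0.1,0,0,0,0,0],[0,-0.2,0,0,0,0,0],[0,-0.3,0,0,0,0,0],[0,-0.4,0,0,0,0,0],[0,-0.4,0,0,0,0,0],[0,-0.4,0,0,0,0,0],[0,-0.4,0,0,0,0,0],[0,-0.4,0,0,0,0,0]]'; python3 -c "
from h import *
s=manip.state();p=s['eef_pos'];print(N(p),s['wrist_force'])"
```

```text
time: 23.75
eef_pos: [550.9, -34.7, 27.7]
orientation: [-0.002, 0.662, 0.749, 0.001]
wrist_force: [-2.4, 15.5, 0.6]
opening: 0.2
gripper_force: 7.9
[10.36792176 46.17634428] [-2.37142825 15.53701249  0.57784928]
```

Hard stop reached at TCP y=46.2 (expected about 47). Backing off in +y, rising and moving clear for a final look.

```bash
python3 -m pendant '[[0,0.4,0,0,0,0,0],[-0.2,1.5,0,0,0,0,0],[-0.4,4,0,0,0,0,0],[-0.4,4,5,0,0,0,0],[-0.4,6,10,0,0,0,0],[-0.4,10,15,0,0,0,0],[-0.4,15,20,0,0,0,0],[-0.4,20,25,0,0,0,0]]'; python3 -m pendant '[[-2,5,0,0,0,0,0],[-4,10,0,0,0,0,0],[-6,15,0,0,0,0,0],[-8,18,0,0,0,0,0],[-8,18,0,0,0,0,0],[-8,18,0,0,0,0,0],[-8,18,0,0,0,0,0],[-8,18,0,0,0,0,0]]'
python3 - <<'E'
from h import *
im,c=grab('top','top6.png'); im2,c2=grab('side','s6.png')
a=cv2.resize(im[160:250,280:380],(400,360),interpolation=cv2.INTER_CUBIC); b=cv2.resize(im2[205:300,235:335],(400,360),interpolation=cv2.INTER_CUBIC)
cv2.imwrite('pics/fin.png',np.hstack([a,b]))
d=cv2.absdiff(im,cv2.imread('pics/top1.png')).max(2); 
for n,(x,y,w,h) in dict(templ=(300,125,75,40),driver=(410,135,30,75),tray=(72,178,65,50),bottle=(428,235,32,30)).items(): print(n,(d[y:y+h,x:x+w]>40).sum())
E
```

```text
time: 24.55
eef_pos: [546.9, 119.9, 237.8]
orientation: [0.0, 0.664, 0.748, 0.0]
wrist_force: [1.0, 1.1, -0.9]
opening: 0.8
gripper_force: 0.0
time: 25.35
eef_pos: [467.9, 297.6, 235.6]
orientation: [-0.0, 0.665, 0.747, -0.0]
wrist_force: [-0.1, -0.2, -0.1]
opening: 0.5
gripper_force: 0.0
templ 0
driver 0
tray 2100
bottle 0
```

View pics/fin.png

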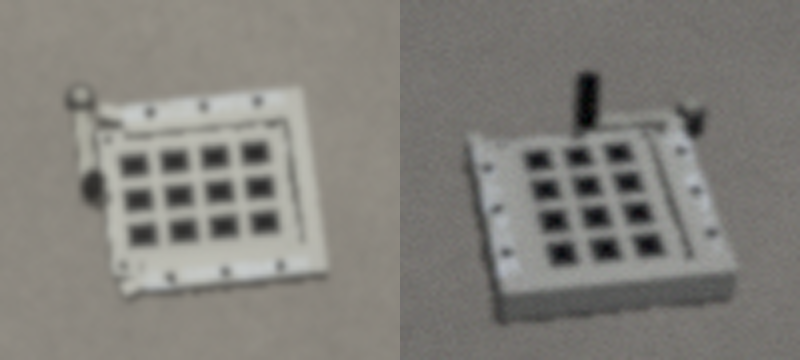

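The plate is home between the rails, the latch lies across behind it (pivot (80,97), post (92,187) in the left crop), and nothing touches. I'll check the tray numerically in the side view, since the arm covers it from above.

Run:
```python
from h import *
a=cv2.imread('pics/side1.png')[128:154,256:290]; b=cv2.imread('pics/s6.png')[128:154,256:290]
for i in (a,b):
    m=cv2.cvtColor(i,cv2.COLOR_BGR2GRAY)<50; ys,xs=np.nonzero(m); print(m.sum(),xs.mean(),ys.mean())
```

```text
555 15.572972972972973 12.567567567567568
548 15.55109489051095 12.598540145985401
```

```bash
python3 -c "
from workcell import manip
print(manip.job_done())"
```

```text
the job is handed in; nothing more can be done
None
```

The job is handed in at about 25 s: the latch was swung clear, the plate was pushed home against the end stop, the latch was swung shut to its hard stop behind it, and the bottle, template, screwdriver and tray were not moved.

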